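Butt a lumber offcut into the bench fence and stop

TASK

Get the lumber offcut on the bench ready for marking: push it along the bench top until its long side lies flush against the aluminium fence and its end butts against the red stop block. Only push it with the fingers, never lift or tip it off the bench, and leave the tin, glue bottle and tape measure where they stand.

Things in the scene. Friction and masses are not known exactly. Their poses are not given: they have to be found in the camera images.
- board: Offcut of two-by-four lumber lying flat, brown wood, 89 mm (its x) by 150 mm (its y, the long side) by 38 mm high, about 0.24 kg (0.15 to 0.35). Loose on the bench between the robot and the fence; too wide for most grippers. Origin: centre of its underside, z up. It starts askew, up to 0.3 rad from the fence's direction, with its long side roughly facing the fence.
- fence: Straight aluminium bar fixed to the bench, 600 mm long (along its y), 36 mm deep (its x), 32 mm high, beyond the board as seen from the robot. Origin: on the bench at the middle of its front face, the face that looks to the robot and the board; its x points away from the robot into the bar (the bar fills x = 0 to 36 mm), its y runs along the face. Immovable.
- stop: Red block fixed against the front face of the fence, near its left or right end: 40 mm along the fence (its y), 70 mm out from the face (its x), 32 mm high, with a black knob (24 mm across, 16 mm tall) on top. Origin: centre of its underside, 35 mm out from the fence face; axes parallel to the fence's. It may stand on either side of the board. Immovable.
- tin: Closed blue tin of screws, 64 mm across, 45 mm high, standing loose by the fence near the end opposite the stop. Origin: centre of its underside. Leave alone.
- glue: White glue bottle, 56 mm across, 140 mm tall, with an orange cap, standing to the left or right of the board, nearer the robot. Origin: centre of its underside. Leave alone.
- tape: Yellow tape measure standing on edge, 70 by 40 mm, 62 mm high, on the other side from the glue bottle. Origin: centre of its underside. Leave alone.
There are look-alikes about, which are no part of the job. There is more than one size of the board; the one meant has the size given above.

How it is judged:
At the end, for the whole second after the job is handed in: The board lies flat and at rest on the bench, parallel to the fence within 0.03 rad, its long side within 4 mm of the fence face and its end within 4 mm of the stop block (x of board in the frame of fence between -0.0485 and -0.04 m and angle between the y axis of board and the y axis of fence, either way round below 0.03 rad and (y of board in the frame of stop between 0.09 and 0.099 m or y of board in the frame of stop between -0.099 and -0.09 m) and height (world z) of board below 0.005 m and angle between board's own z axis and vertical below 0.05 rad and linear speed of board below 0.01 m/s); the robot touches nothing.
It fails at once if the board is lifted off the bench (over 12 mm) or tipped (over 0.2 rad) (height (world z) of board above 0.012 m or angle between board's own z axis and vertical above 0.2 rad).
It fails at once if the tin, glue bottle or tape measure is moved more than 20 mm (distance of any of tin, glue, tape from where it was at the start of the episode above 0.02 m).
It fails at once if the tin, glue bottle or tape measure is tipped over (angle between any of tin, glue, tape's own z axis and vertical above 0.5 rad).
It also fails if it takes over 64 s, if anything falls off the work surface, if the arm or the gripper's body presses on something with over 40 N, if the wrist force passes 120 N, or if a joint passes its speed limit or range.

ROBOT

A 7-joint arm with a two-finger parallel gripper is mounted at the origin on the work surface. World frame = base frame: x ahead of the robot, y to its left, z up, the work surface at z = 0. Lengths are in m, angles in rad, forces in N, time in s.
With the tool pointing down it reaches from about 0.375 to 0.925 m from the base axis. Payload 3.1 kg.
Tool frame: the origin (TCP) lies between the finger pads; the fingertips stand 17 mm ahead of it and the grasp point (between the pads) lies 2 mm behind it; z points along the fingers, y is the line along which they close (so a half turn about z gives the same grasp; the last joint's range is limited). The gripper opens to 85 mm and grips with 20 to 120 N. Pads are 22 mm wide; open, the fingers measure 114 mm over their backs; the gripper's body (76 mm by 85 mm) begins 54 mm behind the grasp point. The pads swing forward as they close: fully open they stand 13 mm farther back than shut.
Start: joints at [-1.203, 0.383, 0.044, 1.598, -0.018, 1.161, -0.05], TCP at [0.292, 0.581, 0.248] pointing down, gripper open.
Joint ranges: [-2.61, 2.61], [-0.41, 2.15], [-1.48, 1.57], [0, 2.5], [-1.57, 4.71], [0.05, 1.97], [-2.85, 2.85]. Speed limits (rad/s): [2.79, 2.79, 3.14, 3.14, 3.14, 3.14, 3.14].

INTERFACE

Orientations are given as a 3x3 rotation matrix whose columns are the frame's x, y, z axes.
In Python, from bench import env, imaging gives the robot as it stands.
- The arm moves only by the shell command python3 -m inch 'ROWS' [OPENING]. ROWS is JSON, a list of rows, each an object of numbers: "dx", "dy", "dz": the shift along the world's x, y, z in m; "yaw": the turn about the world's z in degrees. A call has 1 to 10 rows; each row is the pose to reach, as a shift and turn from the pose commanded when the call began; what a row does not reach only later rows make up. A row lasts 1/12 s, in which the tool goes at most 41.7 mm and 7.16 degrees, less where a joint would pass 70% of its speed; a pose out of reach is approached as far as the arm can. A call with a gripper value outside its range is refused whole. OPENING is the closure, from -1 (fully open) to 1 (shut), set as the call begins (- or left out, the last holds). The fingers move at their own pace and stop on an object; the grip force is fixed at half the most. Time passes only in rows, so rows that repeat a pose let the fingers close. It gives the time, the measured TCP pose, the force, the opening and the grip force at its end, in the units of the state.
- env.read_state(): the state, without advancing time (a new reading comes with each control period).
- imaging.snapshot(name): name is "scene" or "side" or "wrist"; returns a dict with "color" (384x512x3 uint8, blue, green, red), "depth" (384x512 float32, m along the optical axis (not along the pixel's ray), 0 where there is no reading), "mtx" (3x3 intrinsics, pixels), "xyz" and "orientation" of the camera in the world. Camera axes: x right, y down, z forward; pixel columns grow to the right and rows downward; lengths in m; the calibration is good to about 2 mm. The wrist camera is an equidistant fisheye: a pixel r from the principal point sees the ray r / f radians off the axis. A picture is of the moment at which its call begins.
- env.close_job(): hands the job in; it is judged then, once.
The state is a dict: "clock": time; "joint_pos": joint angles; "qvel": joint speeds; "tau": joint torques, N m; "tcp_pos": TCP position; "eef_rot": TCP orientation; "ft_force": force on the tool from outside, world axes, zero at the start; "ft_torque": the same for the moment, N m; "grip_width": finger opening in m; "grip_force": force on a finger pad.
Only numpy, scipy, OpenCV 4.12 (cv2) and the standard library are available. Lean on these libraries where they do the work, as an engineer would, in place of code of your own. Each camera call takes 0.05 s, during which the arm holds its last target. There are 200 camera calls.

## Working session

There is one attempt and no reset: what is moved stays moved. The work goes in short steps, Python scripts to look and compute and a shell command to move; the robot and the scene stay as the last step left them, time stands still between calls to the robot, and variables do not carry over. Pictures are saved under pics/ and viewed, at most 10 in all, crops included, and the job is handed in when it is done.

```bash
mkdir -p pics; cat > h.py <<'E'
import numpy as np,cv2
from bench import env,imaging
def cloud(s):
    d=s["depth"];K=s["mtx"];v,u=np.indices(d.shape)
    p=np.stack([(u-K[0,2])/K[0,0]*d,(v-K[1,2])/K[1,1]*d,d],-1)
    return p@np.array(s["orientation"]).T+np.array(s["xyz"])
E
python3 - <<'E'
from h import *
for n in("scene","side"):
    s=imaging.snapshot(n);cv2.imwrite(f"pics/{n}.png",s["color"]);np.savez(f"{n}.npz",**s)
    print(n,s["xyz"],s["orientation"],s["mtx"])
print(env.read_state())
E
```

```text
scene [1.34362061 0.69371774 0.7961185 ] [[-0.62438706  0.46039011 -0.63101644]
 [ 0.7808056   0.34512965 -0.52079568]
 [-0.02198669 -0.81787925 -0.57496966]] [[498.6613601    0.         252.68830076]
 [  0.         498.6613601  185.02051472]
 [  0.           0.           1.        ]]
side [ 0.01725997 -0.96160561  0.8074692 ] [[ 0.88899926 -0.27819105  0.36371699]
 [-0.45747328 -0.5049482   0.73194639]
 [-0.01996269 -0.81709061 -0.57616354]] [[448.65630191   0.         260.49196972]
 [  0.         448.65630191 189.79596943]
 [  0.           0.           1.        ]]
{'clock': 0.1, 'joint_pos': array([-1.20278576,  0.38375372,  0.04386002,  1.59944086, -0.01790238,
        1.16123178, -0.04988298]), 'qvel': array([ 0.00042481, -0.00127097, -0.0003194 , -0.00366921, -0.00023227,
        0.00168532, -0.00120308]), 'tau': array([ 2.47681768e-03, -4.34730577e+01,  1.02924507e+00, -2.50454110e+01,
        1.09050551e-02,  5.54610626e-03,  1.62605357e-05]), 'tcp_pos': array([0.29158333, 0.57999549, 0.24700172]), 'eef_rot': array([[-8.93491027e-01,  4.49079988e-01, -9.74463524e-04],
       [ 4.49081025e-01,  8.93488234e-01, -2.23797444e-03],
       [-1.34357842e-04, -2.43722316e-03, -9.99997021e-01]]), 'ft_force': array([ 0.40058077,  0.19346006, -0.81444543]), 'ft_torque': array([-0.01012043, -0.02914182,  0.03290155]), 'grip_force': 0.0, 'grip_width': 0.08517047530967757}
```

View pics/scene.png

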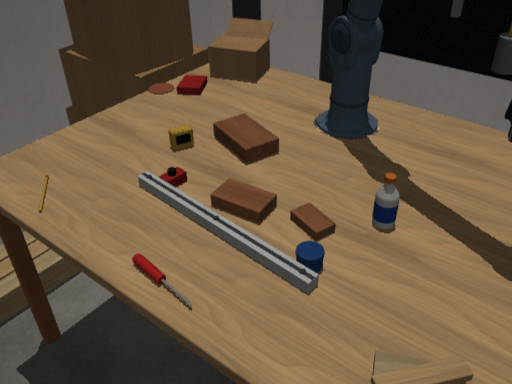

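View pics/side.png

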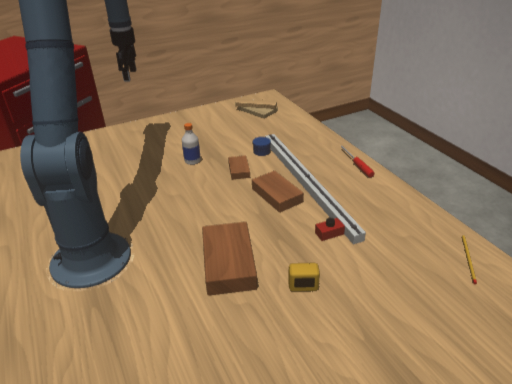

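The scene view shows three brown boards: a middle one near (243,200), a larger one at (246,138) and a small one at (313,221). It also shows the fence from (140,178) to (312,280), the stop at (173,177), tin (310,257), glue (386,205) and tape (181,138). Next I measure them.

```bash
cat >> h.py <<'E'
def rects(P,m,area=40):
    n,l,st,_=cv2.connectedComponentsWithStats(m.astype(np.uint8))
    for i in range(1,n):
        if st[i,4]<area: continue
        q=P[l==i]; (c,sz,a)=cv2.minAreaRect((q[:,:2]*1000).astype(np.float32))
        print(st[i,:5],"c",np.round(c),"sz",np.round(sz),"ang",round(a,1),"z",np.round(np.percentile(q[:,2],[5,50,95])*1000),np.round(np.median(q[:,:2],0)*1000))
E
python3 - <<'E'
from h import *
for n in("scene","side"):
    s=imaging.snapshot(n);P=cloud(s);hsv=cv2.cvtColor(s["color"],cv2.COLOR_BGR2HSV)
    H,S,V=[hsv[...,i].astype(int) for i in range(3)];z=P[...,2]
    ws=(P[...,0]>.2)&(P[...,0]<1.2)&(abs(P[...,1])<.6)&(s["depth"]>0)
    print(n,"boards");rects(P,ws&(z>.028)&(z<.047)&(H<20)&(S>90)&(V<150))
    print("fence");rects(P,ws&(z>.026)&(z<.04)&(S<60),100)
    print("red");rects(P,ws&(z>.01)&((H<5)|(H>173))&(S>150),20)
    print("tops z>.04 ");rects(P,ws&(z>.041)&(z<.2),30)
E
```

```text
scene boards
[213 124  66  33 359] c [ 359. -177.] sz [102. 234.] ang 10.7 z [29. 38. 46.] [ 359. -110.]
[159 167  27  16 156] c [ 597. -211.] sz [43. 70.] ang 83.1 z [28. 31. 34.] [ 605. -205.]
[ 210  179   67   37 1330] c [560.  12.] sz [ 95. 153.] ang 6.6 z [31. 37. 40.] [564.  19.]
[371 361  68  23 446] c [788. 566.] sz [ 21. 126.] ang 51.2 z [35. 37. 40.] [784. 570.]
[394 375  37   9 155] c [798. 583.] sz [13. 67.] ang 52.5 z [35. 37. 40.] [792. 587.]
fence
[ 138  172  181  114 2591] c [669.  18.] sz [604.  43.] ang 85.3 z [28. 31. 34.] [677.  83.]
red
[160 167  27  19 249] c [ 596. -208.] sz [43. 67.] ang 83.9 z [12. 30. 34.] [ 601. -197.]
[133 254  33  30 386] c [876.   1.] sz [100.  25.] ang 82.8 z [14. 22. 26.] [880.   6.]
tops z>.04 
[ 213  114   66   38 1345] c [ 311. -186.] sz [210. 123.] ang 71.1 z [45. 50. 53.] [ 319. -174.]
[169 125  24  15 246] c [ 436. -339.] sz [51. 71.] ang 58.5 z [44. 57. 63.] [ 443. -332.]
[167 168   9   7  43] c [ 600. -210.] sz [25. 21.] ang 80.8 z [42. 47. 49.] [ 601. -209.]
[373 173  26  44 793] c [412. 334.] sz [44. 56.] ang 4.3 z [ 45.  87.
[... 693 characters left out ...]
0.] sz [603. 101.] ang 85.3 z [29. 34. 37.] [659. -50.]
red
[354 157  19  19 142] c [866.  -2.] sz [102.  19.] ang 84.2 z [15. 24. 29.] [866. -10.]
[316 218  28  16 191] c [ 593. -214.] sz [37. 68.] ang 85.8 z [30. 33. 36.] [ 585. -220.]
tops z>.04 
[182 123  18  32 417] c [399. 324.] sz [51. 46.] ang 22.6 z [ 45.  87. 141.] [394. 317.]
[253 136  18  11 145] c [636. 266.] sz [68. 59.] ang 63.5 z [43. 47. 49.] [634. 264.]
[326 217   9   9  59] c [ 595. -212.] sz [23. 22.] ang 8.7 z [43. 49. 52.] [ 592. -214.]
[ 202  221   55   64 2824] c [ 308. -185.] sz [208. 119.] ang 71.2 z [49. 52. 55.] [ 302. -202.]
[289 263  31  19 527] c [ 431. -343.] sz [41. 69.] ang 64.1 z [45. 61. 65.] [ 427. -348.]
```

```bash
python3 -m inch '[{"dx":0.155,"dy":-0.57,"yaw":22},{"dx":0.155,"dy":-0.57,"yaw":22},{"dx":0.155,"dy":-0.57,"yaw":22},{"dx":0.155,"dy":-0.57,"yaw":22},{"dx":0.155,"dy":-0.57,"yaw":22},{"dx":0.155,"dy":-0.57,"yaw":22},{"dx":0.155,"dy":-0.57,"yaw":22},{"dx":0.155,"dy":-0.57,"yaw":22},{"dx":0.155,"dy":-0.57,"yaw":22},{"dx":0.155,"dy":-0.57,"yaw":22}]' -1
```

```text
invalid input at $[0]: expected keys dx, dy, dz, yaw
```

```bash
python3 -m inch '[{"dx":0.155,"dy":-0.57,"dz":0,"yaw":22},{"dx":0.155,"dy":-0.57,"dz":0,"yaw":22},{"dx":0.155,"dy":-0.57,"dz":0,"yaw":22},{"dx":0.155,"dy":-0.57,"dz":0,"yaw":22},{"dx":0.155,"dy":-0.57,"dz":0,"yaw":22},{"dx":0.155,"dy":-0.57,"dz":0,"yaw":22},{"dx":0.155,"dy":-0.57,"dz":0,"yaw":22},{"dx":0.155,"dy":-0.57,"dz":0,"yaw":22},{"dx":0.155,"dy":-0.57,"dz":0,"yaw":22},{"dx":0.155,"dy":-0.57,"dz":0,"yaw":22}]' -1
```

```text
clock: 1.03
tcp_pos: [0.4012, 0.1766, 0.2483]
eef_rot: [[-0.997, 0.082, 0.0], [0.082, 0.997, 0.001], [-0.0, 0.001, -1.0]]
ft_force: [-0.0, 1.2, 0.1]
grip_width: 0.0854
grip_force: 0.0
```

```bash
python3 -m inch '[{"dx":0.045,"dy":-0.155,"dz":0,"yaw":0},{"dx":0.045,"dy":-0.155,"dz":0,"yaw":0},{"dx":0.045,"dy":-0.155,"dz":0,"yaw":0},{"dx":0.045,"dy":-0.155,"dz":-0.05,"yaw":0},{"dx":0.045,"dy":-0.155,"dz":-0.19,"yaw":0},{"dx":0.045,"dy":-0.155,"dz":-0.19,"yaw":0},{"dx":0.045,"dy":-0.155,"dz":-0.19,"yaw":0},{"dx":0.045,"dy":-0.155,"dz":-0.19,"yaw":0},{"dx":0.045,"dy":-0.155,"dz":-0.19,"yaw":0},{"dx":0.045,"dy":-0.155,"dz":-0.19,"yaw":0}]'
```

```text
clock: 1.87
tcp_pos: [0.4444, 0.0231, 0.057]
eef_rot: [[-0.997, 0.082, -0.005], [0.082, 0.997, -0.002], [0.005, -0.002, -1.0]]
ft_force: [0.5, -0.5, 0.6]
grip_width: 0.0854
grip_force: 0.0
```

```bash
python3 -m inch '[{"dx":0,"dy":-0.008,"dz":-0.020,"yaw":0},{"dx":0,"dy":-0.008,"dz":-0.036,"yaw":0},{"dx":0,"dy":-0.008,"dz":-0.036,"yaw":0},{"dx":0.02,"dy":-0.01,"dz":-0.036,"yaw":0},{"dx":0.035,"dy":-0.011,"dz":-0.036,"yaw":0},{"dx":0.045,"dy":-0.012,"dz":-0.036,"yaw":0},{"dx":0.055,"dy":-0.013,"dz":-0.036,"yaw":0},{"dx":0.065,"dy":-0.013,"dz":-0.036,"yaw":0},{"dx":0.075,"dy":-0.014,"dz":-0.036,"yaw":0},{"dx":0.075,"dy":-0.014,"dz":-0.036,"yaw":0}]'
```

```text
clock: 2.7
tcp_pos: [0.5242, 0.0099, 0.0232]
eef_rot: [[-0.997, 0.082, 0.004], [0.082, 0.997, -0.0], [-0.004, 0.0, -1.0]]
ft_force: [-0.0, -0.7, 0.4]
grip_width: 0.0853
grip_force: 0.0
```

```bash
cat >> h.py <<'E'
def board(n="scene"):
    s=imaging.snapshot(n);P=cloud(s);hsv=cv2.cvtColor(s["color"],cv2.COLOR_BGR2HSV)
    H,S,V=[hsv[...,i].astype(int) for i in range(3)];z=P[...,2]
    ws=(P[...,0]>.45)&(P[...,0]<.75)&(P[...,1]>-.19)&(P[...,1]<.15)&(s["depth"]>0)
    rects(P,ws&(z>.028)&(z<.045)&(H<20)&(S>90)&(V<150),100)
    return s
E
python3 -c "
from h import *
for n in('scene','side'): cv2.imwrite('pics/a_%s.png'%n,board(n)['color'])"
```

```text
[ 203  180   65   41 1377] c [577.   5.] sz [155. 103.] ang 86.3 z [31. 37. 40.] [587.  11.]
[277 171  32  35 593] c [578.   3.] sz [154.  91.] ang 85.0 z [32. 39. 42.] [585. -36.]
```

View pics/a_scene.png

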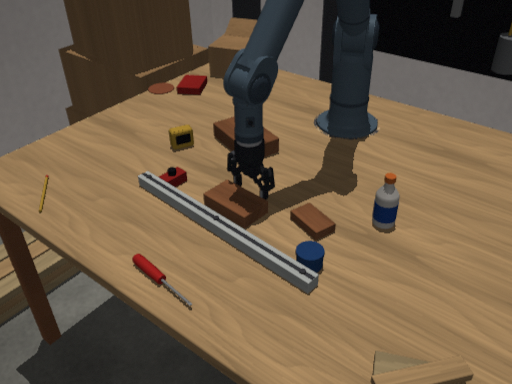

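The board at (235,203) is now parallel to the fence, about 27 mm from its face.

```bash
python3 -m inch '[{"dx":0.008,"dy":-0.001,"dz":0,"yaw":0},{"dx":0.014,"dy":-0.001,"dz":0,"yaw":0},{"dx":0.018,"dy":-0.001,"dz":0,"yaw":0},{"dx":0.021,"dy":-0.002,"dz":0,"yaw":0},{"dx":0.023,"dy":-0.002,"dz":0,"yaw":0},{"dx":0.025,"dy":-0.002,"dz":0,"yaw":0},{"dx":0.025,"dy":-0.002,"dz":0,"yaw":0}]'
```

```text
clock: 3.38
tcp_pos: [0.5466, 0.0075, 0.0222]
eef_rot: [[-0.997, 0.082, 0.0], [0.082, 0.997, -0.0], [-0.0, -0.0, -1.0]]
ft_force: [-0.2, 0.9, -0.3]
grip_width: 0.0855
grip_force: 0.4
```

```bash
python3 -m inch '[{"dx":0.002,"dy":0,"dz":0,"yaw":0},{"dx":0.004,"dy":0,"dz":0,"yaw":0},{"dx":0.004,"dy":0,"dz":0,"yaw":0},{"dx":0.004,"dy":0,"dz":0,"yaw":0}]'; python3 -m inch '[{"dx":0.002,"dy":0,"dz":0,"yaw":0},{"dx":0.003,"dy":0,"dz":0,"yaw":0},{"dx":0.003,"dy":0,"dz":0,"yaw":0},{"dx":0.003,"dy":0,"dz":0,"yaw":0}]'
```

```text
clock: 3.72
tcp_pos: [0.5496, 0.0077, 0.0222]
eef_rot: [[-0.997, 0.082, -0.001], [0.082, 0.997, 0.0], [0.001, 0.0, -1.0]]
ft_force: [-2.6, -0.5, 1.5]
grip_width: 0.0855
grip_force: 1.8
clock: 4.05
tcp_pos: [0.5496, 0.0076, 0.0218]
eef_rot: [[-0.997, 0.083, -0.008], [0.083, 0.997, 0.001], [0.008, 0.0, -1.0]]
ft_force: [-8.4, 0.9, 7.0]
grip_width: 0.085
grip_force: 4.5
```

```bash
python3 -m inch '[{"dx":-0.02,"dy":0.002,"dz":0,"yaw":0},{"dx":-0.042,"dy":0.003,"dz":0,"yaw":0},{"dx":-0.042,"dy":0.003,"dz":0.04,"yaw":0},{"dx":-0.042,"dy":0.003,"dz":0.08,"yaw":0},{"dx":-0.042,"dy":0.003,"dz":0.1,"yaw":0},{"dx":0.052,"dy":0.115,"dz":0.1,"yaw":-90},{"dx":0.052,"dy":0.115,"dz":0.1,"yaw":-90},{"dx":0.052,"dy":0.115,"dz":0.1,"yaw":-90},{"dx":0.052,"dy":0.115,"dz":0.1,"yaw":-90},{"dx":0.052,"dy":0.115,"dz":0.1,"yaw":-90}]' 0.06; python3 -m inch '[{"dx":0,"dy":0,"dz":0,"yaw":-54.2},{"dx":0,"dy":0,"dz":0,"yaw":-54.2},{"dx":0,"dy":0,"dz":0,"yaw":-54.2},{"dx":0,"dy":0,"dz":0,"yaw":-54.2},{"dx":0,"dy":0,"dz":0,"yaw":-54.2},{"dx":0,"dy":0,"dz":0,"yaw":-54.2},{"dx":0,"dy":0,"dz":0,"yaw":-54.2},{"dx":0,"dy":0,"dz":0,"yaw":-54.2},{"dx":0,"dy":0,"dz":0,"yaw":-54.2}]'
python3 -c "
from h import *
for n in('scene','side'): cv2.imwrite('pics/b_%s.png'%n,board(n)['color'])"
```

```text
clock: 4.88
tcp_pos: [0.6106, 0.1315, 0.1237]
eef_rot: [[-0.763, 0.646, 0.009], [0.646, 0.763, 0.005], [-0.004, 0.01, -1.0]]
ft_force: [0.5, -0.5, 0.5]
grip_width: 0.0399
grip_force: 0.0
clock: 5.63
tcp_pos: [0.6068, 0.1234, 0.1228]
eef_rot: [[0.082, 0.997, 0.004], [0.997, -0.082, -0.0], [0.0, 0.004, -1.0]]
ft_force: [0.4, 0.2, 0.6]
grip_width: 0.0399
grip_force: 0.0
[ 196  184   66   41 1316] c [606.   4.] sz [154.  94.] ang 86.1 z [34. 37. 40.] [610.  11.]
[270 168  46  35 861] c [601.   0.] sz [156.  87.] ang 84.8 z [31. 39. 42.] [597.  -7.]
```

View pics/b_side.png

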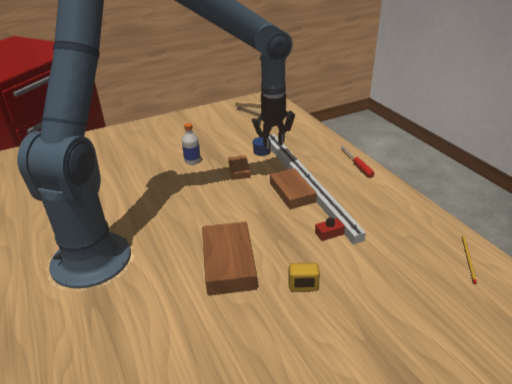

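The side view shows the board at (293,187) flush to the fence, with the gripper beyond its far end. I lower it and push toward the stop.

```bash
python3 -m inch '[{"dx":0.008,"dy":0,"dz":-0.04,"yaw":0},{"dx":0.008,"dy":0,"dz":-0.08,"yaw":0},{"dx":0.008,"dy":0,"dz":-0.097,"yaw":0},{"dx":0.008,"dy":0,"dz":-0.097,"yaw":0},{"dx":0.0065,"dy":-0.018,"dz":-0.097,"yaw":0},{"dx":0.0055,"dy":-0.03,"dz":-0.097,"yaw":0},{"dx":0.005,"dy":-0.038,"dz":-0.097,"yaw":0},{"dx":0.004,"dy":-0.048,"dz":-0.097,"yaw":0},{"dx":0.003,"dy":-0.058,"dz":-0.097,"yaw":0},{"dx":0.002,"dy":-0.068,"dz":-0.097,"yaw":0}]'; python3 -m inch '[{"dx":-0.001,"dy":-0.01,"dz":0,"yaw":0},{"dx":-0.0015,"dy":-0.02,"dz":0,"yaw":0},{"dx":-0.0025,"dy":-0.03,"dz":0,"yaw":0},{"dx":-0.003,"dy":-0.04,"dz":0,"yaw":0},{"dx":-0.004,"dy":-0.05,"dz":0,"yaw":0},{"dx":-0.005,"dy":-0.06,"dz":0,"yaw":0},{"dx":-0.005,"dy":-0.065,"dz":0,"yaw":0},{"dx":-0.005,"dy":-0.065,"dz":0,"yaw":0}]'
python3 -c "
from h import *
for n in('scene','side'): board(n)"
```

```text
clock: 6.57
tcp_pos: [0.6087, 0.0571, 0.0269]
eef_rot: [[0.08, 0.997, 0.003], [0.997, -0.08, 0.005], [0.005, 0.002, -1.0]]
ft_force: [-0.7, 5.7, 4.3]
grip_width: 0.0401
grip_force: 2.7
clock: 7.23
tcp_pos: [0.6032, -0.011, 0.0266]
eef_rot: [[0.083, 0.997, 0.002], [0.997, -0.083, 0.001], [0.001, 0.002, -1.0]]
ft_force: [0.4, 2.4, 2.4]
grip_width: 0.0402
grip_force: 1.0
[172 171  42  37 640] c [599. -94.] sz [160.  91.] ang 84.7 z [34. 37. 40.] [ 614. -124.]
[283 182  50  41 901] c [593. -89.] sz [172.  89.] ang 85.6 z [31. 39. 42.] [ 591. -105.]
```

```bash
python3 -m inch '[{"dx":-0.0005,"dy":-0.006,"dz":0,"yaw":0},{"dx":-0.001,"dy":-0.011,"dz":0,"yaw":0},{"dx":-0.001,"dy":-0.014,"dz":0,"yaw":0},{"dx":-0.001,"dy":-0.016,"dz":0,"yaw":0},{"dx":-0.001,"dy":-0.016,"dz":0,"yaw":0}]';python3 -m inch '[{"dx":0,"dy":-0.002,"dz":0,"yaw":0},{"dx":0,"dy":-0.004,"dz":0,"yaw":0},{"dx":0,"dy":-0.004,"dz":0,"yaw":0},{"dx":0,"dy":-0.004,"dz":0,"yaw":0}]';python3 -m inch '[{"dx":0,"dy":-0.002,"dz":0,"yaw":0},{"dx":0,"dy":-0.003,"dz":0,"yaw":0},{"dx":0,"dy":-0.003,"dz":0,"yaw":0},{"dx":0,"dy":-0.003,"dz":0,"yaw":0}]'
```

```text
clock: 7.75
tcp_pos: [0.6013, -0.0254, 0.0254]
eef_rot: [[0.081, 0.997, -0.0], [0.997, -0.081, 0.001], [0.001, -0.0, -1.0]]
ft_force: [-0.5, 3.7, 4.0]
grip_width: 0.0403
grip_force: 2.3
clock: 8.08
tcp_pos: [0.6012, -0.0291, 0.0252]
eef_rot: [[0.081, 0.997, -0.001], [0.997, -0.081, 0.001], [0.001, -0.001, -1.0]]
ft_force: [0.2, 4.5, 3.6]
grip_width: 0.0402
grip_force: 2.5
clock: 8.42
tcp_pos: [0.6012, -0.0301, 0.0252]
eef_rot: [[0.08, 0.997, -0.001], [0.997, -0.08, 0.004], [0.004, -0.002, -1.0]]
ft_force: [-0.9, 6.7, 5.5]
grip_width: 0.0399
grip_force: 3.7
```

```bash
python3 -m inch '[{"dx":0,"dy":-0.003,"dz":0,"yaw":0},{"dx":0,"dy":-0.004,"dz":0,"yaw":0},{"dx":0,"dy":-0.004,"dz":0,"yaw":0},{"dx":0,"dy":-0.004,"dz":0,"yaw":0}]';python3 -m inch '[{"dx":0,"dy":-0.002,"dz":0,"yaw":0},{"dx":0,"dy":-0.003,"dz":0,"yaw":0},{"dx":0,"dy":-0.003,"dz":0,"yaw":0}]'; python3 - <<'E'
from h import *
for n in('scene','side'):
    s=board(n)
    cv2.imwrite(f'pics/c_{n}.png',cv2.resize(s['color'][120:270,100:400],None,fx=2.6,fy=2.6,interpolation=2))
E
```

```text
clock: 8.75
tcp_pos: [0.6012, -0.0301, 0.0252]
eef_rot: [[0.079, 0.997, -0.003], [0.997, -0.079, 0.009], [0.009, -0.003, -1.0]]
ft_force: [-1.5, 12.5, 6.9]
grip_width: 0.0404
grip_force: 6.1
clock: 9.0
tcp_pos: [0.6012, -0.0301, 0.0252]
eef_rot: [[0.077, 0.997, -0.004], [0.997, -0.077, 0.013], [0.013, -0.005, -1.0]]
ft_force: [-2.3, 15.8, 9.5]
grip_width: 0.0402
grip_force: 7.9
[168 168  41  37 604] c [ 598. -114.] sz [157.  88.] ang 84.6 z [34. 37. 40.] [ 612. -143.]
[286 185  48  42 882] c [ 593. -104.] sz [175.  89.] ang 85.9 z [33. 40. 42.] [ 589. -118.]
```

View pics/c_side.png

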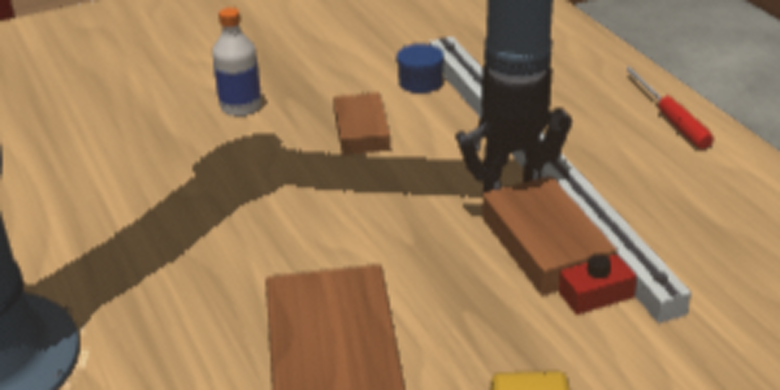

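The board end is hard against the stop (side crop, stop at (597,280)). I'll back off and re-seat it against the fence from the near side.

```bash
python3 -m inch '[{"dx":0.002,"dy":0.03,"dz":0,"yaw":0},{"dx":0.003,"dy":0.05,"dz":0,"yaw":0},{"dx":0.003,"dy":0.05,"dz":0.04,"yaw":0},{"dx":0.003,"dy":0.05,"dz":0.08,"yaw":0},{"dx":0.003,"dy":0.05,"dz":0.11,"yaw":0},{"dx":-0.106,"dy":-0.066,"dz":0.11,"yaw":90},{"dx":-0.106,"dy":-0.066,"dz":0.11,"yaw":90},{"dx":-0.106,"dy":-0.066,"dz":0.11,"yaw":90},{"dx":-0.106,"dy":-0.066,"dz":0.11,"yaw":90},{"dx":-0.106,"dy":-0.066,"dz":0.11,"yaw":90}]'; python3 -m inch '[{"dx":0,"dy":0,"dz":0,"yaw":54.2},{"dx":0,"dy":0,"dz":0,"yaw":54.2},{"dx":0,"dy":0,"dz":0,"yaw":54.2},{"dx":0,"dy":0,"dz":0,"yaw":54.2},{"dx":0,"dy":0,"dz":0,"yaw":54.2},{"dx":0,"dy":0,"dz":0,"yaw":54.2},{"dx":0,"dy":0,"dz":0,"yaw":54.2},{"dx":0,"dy":0,"dz":0,"yaw":54.2},{"dx":0,"dy":0,"dz":0,"yaw":54.2}]'
python3 -c "
from h import *
for n in('scene','side'): board(n)"
```

```text
clock: 9.93
tcp_pos: [0.4871, -0.1157, 0.1339]
eef_rot: [[-0.511, 0.86, -0.006], [0.86, 0.511, -0.004], [-0.0, -0.008, -1.0]]
ft_force: [0.1, -0.7, -0.4]
grip_width: 0.0403
grip_force: 0.0
clock: 10.68
tcp_pos: [0.4941, -0.1085, 0.1344]
eef_rot: [[-0.997, 0.082, -0.001], [0.082, 0.997, -0.002], [0.001, -0.003, -1.0]]
ft_force: [0.3, 0.9, -0.4]
grip_width: 0.0403
grip_force: 0.0
[ 168  168   61   37 1127] c [ 597. -114.] sz [152.  89.] ang 85.3 z [34. 37. 40.] [ 599. -106.]
[286 188  49  39 917] c [ 589. -116.] sz [153.  84.] ang 86.0 z [33. 40. 42.] [ 585. -119.]
```

Descend and press lightly into the fence (expected contact around x≈0.540).

```bash
python3 -m inch '[{"dx":0,"dy":0,"dz":-0.04,"yaw":0},{"dx":0,"dy":0,"dz":-0.08,"yaw":0},{"dx":0,"dy":0,"dz":-0.109,"yaw":0},{"dx":0,"dy":0,"dz":-0.109,"yaw":0},{"dx":0.02,"dy":-0.002,"dz":-0.109,"yaw":0},{"dx":0.034,"dy":-0.003,"dz":-0.109,"yaw":0},{"dx":0.04,"dy":-0.003,"dz":-0.109,"yaw":0},{"dx":0.043,"dy":-0.003,"dz":-0.109,"yaw":0},{"dx":0.045,"dy":-0.003,"dz":-0.109,"yaw":0},{"dx":0.045,"dy":-0.003,"dz":-0.109,"yaw":0}]'; python3 -m inch '[{"dx":0.003,"dy":0,"dz":0,"yaw":0},{"dx":0.005,"dy":0,"dz":0,"yaw":0},{"dx":0.005,"dy":0,"dz":0,"yaw":0},{"dx":0.005,"dy":0,"dz":0,"yaw":0}]'
```

```text
clock: 11.62
tcp_pos: [0.5396, -0.1097, 0.0268]
eef_rot: [[-0.997, 0.082, -0.001], [0.082, 0.997, -0.0], [0.001, -0.0, -1.0]]
ft_force: [0.1, -0.2, 0.1]
grip_width: 0.0402
grip_force: 0.4
clock: 11.95
tcp_pos: [0.5397, -0.1097, 0.0256]
eef_rot: [[-0.996, 0.084, -0.01], [0.084, 0.996, 0.002], [0.01, 0.001, -1.0]]
ft_force: [-8.7, 0.3, 6.9]
grip_width: 0.0397
grip_force: 4.3
```

Hard against the fence at the same face distance as before. Retreat straight back, lift and check.

```bash
python3 -m inch '[{"dx":-0.008,"dy":0,"dz":0,"yaw":0},{"dx":-0.03,"dy":0.002,"dz":0,"yaw":0},{"dx":-0.06,"dy":0.004,"dz":0,"yaw":0},{"dx":-0.06,"dy":0.004,"dz":0.04,"yaw":0},{"dx":-0.07,"dy":0.004,"dz":0.08,"yaw":0},{"dx":-0.07,"dy":0.004,"dz":0.12,"yaw":0},{"dx":-0.07,"dy":0.004,"dz":0.15,"yaw":0},{"dx":-0.07,"dy":0.004,"dz":0.15,"yaw":0},{"dx":-0.07,"dy":0.004,"dz":0.15,"yaw":0}]'; python3 - <<'E'
from h import *
for n in('scene','side'):
    s=board(n)
    c=s['color'][150:220,130:250] if n=='scene' else s['color'][165:255,250:370]
    cv2.imwrite(f'pics/d_{n}.png',cv2.resize(c,None,fx=6,fy=6,interpolation=2))
E
```

```text
clock: 12.7
tcp_pos: [0.4774, -0.1051, 0.1788]
eef_rot: [[-0.997, 0.081, 0.008], [0.081, 0.997, 0.001], [-0.008, 0.002, -1.0]]
ft_force: [-0.4, 0.1, -1.0]
grip_width: 0.0401
grip_force: 0.0
[ 167  168   61   37 1120] c [ 598. -115.] sz [153.  91.] ang 85.1 z [34. 37. 40.] [ 599. -108.]
[286 188  48  39 945] c [ 589. -115.] sz [153.  83.] ang 84.9 z [33. 40. 42.] [ 586. -121.]
```

View pics/d_scene.png

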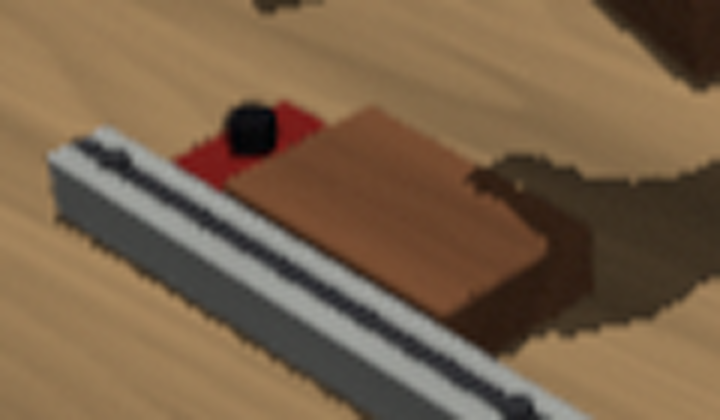

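View pics/d_side.png

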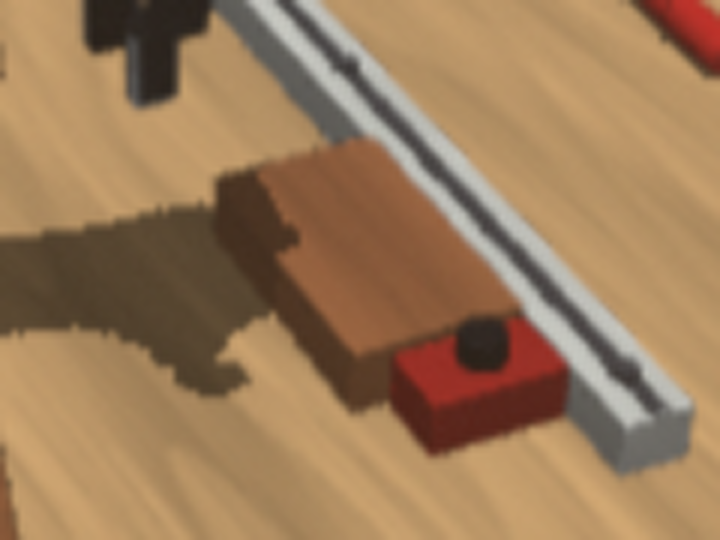

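Both crops show the board flush along the fence (scene crop edge (230,185)–(440,315)) and butted against the stop (side crop (395,355)), with the gripper clear.

```bash
python3 -c "
from bench import env
print(env.close_job())"
```

```text
the job is handed in; nothing more can be done
None
```

I pushed the board flush against the fence and butted it against the red stop, pulled the gripper clear and handed the job in at about 13 s; no pass/fail verdict came back.

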